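# Lift the clean sheet holder with the tongs

## Task

The sheet holders on the drying rack have just been degreased and must not be touched by the gripper. Pick up the sprung tongs by their two black grips, close their tips on the copper-coloured sheet holder, lift it at least 10 cm above where it lay and finish while holding it there, still, gripped in the tongs. Leave the two black sheet holders, the rack, the oil bottle and the roll of tape alone.

Things in the scene. Friction and masses are not known exactly. Their poses are not given: they have to be found in the camera images.
- tongs: Dark steel pivot head of the sprung tongs, a round post 34 mm across, 36 mm tall, at their rear end; origin at the centre of its underside. The tongs lie on edge on the bench; their x axis runs level from the pivot to the tips, y to the left arm, z up. The whole is 217 mm long, 36 mm tall, 0.12 kg, balanced about 10 mm behind the grip point.
- tongs_left: Left (+y) arm: steel strip 20 mm tall with a black rubber grip (70 long, 36 tall, 7 mm thick) and a red tip (27 long, 20 tall, 4 mm thick). Origin at its hinge, on the underside 10 mm left of the head's centre. Both arms close together, mirror-wise; a spring opens them.
- tongs_right: Right (-y) arm of the tongs, the mirror image of the left one; origin at its hinge, 10 mm right of the head's centre.
- tongs_grip (a point): Midway between the black grips at half height, 110 mm ahead of the pivot, 18 mm above the underside; axes as the tongs'. Outer width over the grips here: 56 mm at rest, 37 mm with the tips on a sheet holder. Squeeze along y: 9 N begins to close them, 13 N closes them, 25 to 40 N pinches well. Squeezed to about 47 mm they can be carried with the tips still open.
- tongs_tips (a point): Midway between the red tips at half height, 77 mm ahead of the grip point along the tongs' x axis. Inside, the tips are 44 mm apart at rest and 28 mm with the grips squeezed to 47 mm; each tip moves 1.7 times as far as its grip.
- cleco_3: The copper-coloured (pinkish) spring sheet holder to be lifted: body 12 mm wide, 12 mm tall, 40 mm long, with thin ends 64 mm overall, 16 g; origin under its centre, y along its length.
- copper_holder_mid (a point): Centre of the 40 mm body of the copper-coloured holder, 6 mm above its underside, about 56 mm above the bench on the rack; its y axis runs along the holder. Close the tips across its 12 mm width here, the tongs lying along its length. The rib under it is only 8 mm wide, so the tips may pass down beside the rib.
- cleco_0: A black spring sheet holder of the same size on the rack, to be left alone; origin under its centre, y along its length.
- cleco_2: The other black sheet holder on the rack, to be left alone; origin under its centre, y along its length.
- rack: Fixed drying rack: plywood base 100 (its x) by 200 (its y) by 10 mm, with three aluminium ribs along x at y = -75, 0, +75 mm, each 80 mm long, 8 mm wide, top 50 mm above the bench, 4 mm lips at both ends. One sheet holder lies along each rib; which one where varies. Origin under its centre.
- oil_bottle: White oil squeeze bottle with a red nozzle, 52 mm across, 140 mm tall, standing; leave it alone. Origin under its centre.
- masking_tape: Roll of tan masking tape lying flat, 104 mm across, 24 mm tall; leave it alone. Origin under its centre.
There are look-alikes about, which are no part of the job. Of the things shaped like the rack, the plywood one is meant.

How it is judged:
By the outcome, as a careful person would: the job done as asked, in the order asked, and still so for the second after the job is handed in, while the arm keeps its last pose, push and grip.
It also fails if it takes over 48 s, if anything falls off the work surface, if the arm or the gripper's body presses on something with over 40 N, if the wrist force passes 120 N, or if a joint passes its speed limit or range.

## Robot

A 7-joint arm with a two-finger parallel gripper is mounted at the origin on the work surface; the furniture and walls round the work are solid. World frame = base frame: x ahead of the robot, y to its left, z up, the work surface at z = 0. Lengths are in m, angles in rad, forces in N, time in s.
With the tool pointing down it reaches from about 0.4 to 0.75 m from the base axis. Payload 19.5 kg.
Tool frame: the origin (TCP) lies on the mounting face of the last link; the fingertips stand 173 mm ahead of it and the grasp point (between the pads) lies 155 mm ahead of it; z points along the fingers, y is the line along which they close (so a half turn about z gives the same grasp; the last joint's range is limited). The gripper opens to 85 mm and grips with 20 to 120 N. Pads are 22 mm wide; open, the fingers measure 114 mm over their backs; the gripper's body (76 mm by 85 mm) begins 54 mm behind the grasp point. The pads swing forward as they close: fully open they stand 13 mm farther back than shut.
Start: joints at [-1.283, 0.707, -0.028, 1.485, 0.022, 0.951, -0.075], TCP at [0.186, 0.544, 0.405] pointing down, gripper open.
Joint ranges: [-2.71, 2.71], [-0.32, 2.16], [-1.57, 1.52], [0, 2.45], [-1.46, 4.6], [0, 2.02], [-2.83, 2.83]. Speed limits (rad/s): [1.89, 1.89, 2.57, 2.57, 3.01, 3.01, 3.01].

## Interface

Orientations are given as a unit quaternion [x, y, z, w].
In Python, from plant import robot, optics, order, nets gives the robot as it stands.
- The arm moves only by the tool arm_command, never from a script. Its argument "plan" is a list that holds one entry, the list of rows, each a list of 5 numbers: the opening, from 0 (shut) to 1 (fully open), then the shift along the world's x, y, z in cm, then the turn about the world's z in degrees. In form: [[[jaw, dx, dy, dz, spin], ...]]. A call has 1 to 10 rows; each row shifts and turns the commanded pose from where the row before left it; what a row does not reach is not made up. A row lasts 1/8 s, in which the tool goes at most 62.5 mm and 10.7 degrees, less where a joint would pass 70% of its speed; a pose out of reach is approached as far as the arm can. A call is refused whole if a number of a shift passes 6.25 or a number of a turn 10.7, either way. A call with a gripper value outside its range is refused whole. The fingers move at their own pace and stop on an object; "force" is the grip in N (left out, the last holds). Time passes only in rows, so rows that do not move let the fingers close. It gives the time, the measured TCP pose, the force, the opening and the grip force at its end, in the units of the state.
- robot.get_state(): the state, without advancing time (a new reading comes with each control period).
- optics.get_image(name): name is "scene" or "top" or "wrist"; returns a dict with "pixels" (420x560x3 uint8, blue, green, red), "K" (3x3 intrinsics, pixels), "k1" (the pictures are not rectified: a ray, as slopes to the right and down, at radius r is drawn at 1 + k1 r^2 times it, then the intrinsics apply), "R" (3x3) and "t" (3): a world point X has camera coordinates R X + t; the wrist camera has in their place "hand_eye" (4x4, takes a point from camera to tool coordinates, whose origin is the TCP and whose axes are the flange's). Camera axes: x right, y down, z forward; pixel columns grow to the right and rows downward; lengths in m; the calibration is good to about 2 mm. A picture is of the moment at which its call begins: read the wrist's pose just before it. There is no depth.
- order.close_job(): hands the job in; it is judged then, once.
Trained networks look in a picture, given as the dict that the camera call returned (one of the last four; its "shot" number tells which), for a name from the list of things; names that differ only in an ending like _2 or _b are one class to them, and where a whole thing is asked for, a point or a joint stands for the part that bears it (a point fixed in the world has none). Each returns a list of dicts, best first, with "score" (0 to 1); they miss things now and then, are a little off and sometimes report something else, mostly with a low value. They report only what shows in the picture. A call takes as long as a camera call. They do not tell look-alikes from the thing itself.
- nets.outline_of(target, picture): "mask" (420x560 bool, what is visible of it).
- nets.tip_of(target, picture): "location" ([x, y, z] in m, in world coordinates, good to about 4 mm: a listed point, or the origin of a listed thing).
The state is a dict: "t": time; "joint_positions": joint angles; "qvel": joint speeds; "tau": joint torques, N m; "eef_pos": TCP position; "ee_rot": TCP orientation; "contact_force": force on the tool from outside, world axes, zero at the start; "wrist_torque": the same for the moment, N m; "opening": opening from 0.0 (shut) to 1.0 (fully open); "grip_force": force on a finger pad.
Only numpy, scipy, OpenCV 4.12 (cv2) and the standard library are available. Lean on these libraries where they do the work, as an engineer would, in place of code of your own. Each camera call takes 0.05 s, during which the arm holds its last target. There are 200 camera calls.

## Working session

There is one attempt and no reset: what is moved stays moved. The work goes in short steps, Python scripts to look and compute and a tool call to move; the robot and the scene stay as the last step left them, time stands still between calls to the robot, and variables do not carry over. Pictures are saved under pics/ and viewed, at most 10 in all, crops included, and the job is handed in when it is done.

Besides the shell and the picture viewer there is one more tool, called after ">>>" as name([rows], argument=value, ...), one row to a line, values as JSON. arm_command: Moves the arm, as the interface text tells. Its arguments: {"type":"object","properties":{"plan":{"type":"array"},"force":{"type":"number"}},"required":["plan"]}

```bash
mkdir -p pics
cat > h.py <<'E'
import numpy as np,cv2
from plant import robot,optics,order,nets
def proj(p,X):
    c=p["R"]@np.asarray(X,float)+p["t"];s=c[:2]/c[2];s=s*(1+p["k1"]*(s@s))
    return (p["K"]@[*s,1])[:2]
def ray(p,uv,z):
    s0=(np.linalg.inv(p["K"])@[*uv,1])[:2];s=s0.copy()
    for _ in range(20): s=s0/(1+p["k1"]*(s@s))
    R,t=np.array(p["R"]),np.array(p["t"]);o=-R.T@t;d=R.T@[*s,1];return o+d*(z-o[2])/d[2]
E
python3 - <<'E'
from h import *
s=robot.get_state();print({k:np.round(v,3) for k,v in s.items()})
P={}
for n in ("top","scene"):
    P[n]=optics.get_image(n);cv2.imwrite(f"pics/{n}0.png",P[n]["pixels"])
    for o in ["tongs","tongs_left","tongs_right","tongs_grip","tongs_tips","copper_holder_mid","cleco_3","rack","oil_bottle","masking_tape"]:
        print(n,o,[(round(r["score"],2),np.round(r["location"],3).tolist(),np.round(proj(P[n],r["location"])).tolist()) for r in nets.tip_of(o,P[n])])
E
```

```text
{'t': np.float64(0.0), 'joint_positions': array([-1.283,  0.707, -0.028,  1.485,  0.022,  0.951, -0.076]), 'qvel': array([-0.001, -0.002,  0.001,  0.001,  0.001, -0.002, -0.001]), 'tau': array([-0.0000e+00, -8.8323e+01,  1.2340e+00, -2.3616e+01,  1.7000e-02,
        6.0000e-03,  0.0000e+00]), 'eef_pos': array([0.186, 0.544, 0.404]), 'ee_rot': array([ 0.164,  0.986, -0.001, -0.   ]), 'contact_force': array([-0.432, -0.02 , -0.156]), 'wrist_torque': array([ 0.025, -0.045, -0.046]), 'grip_force': np.float64(0.0), 'opening': np.float64(1.002)}
top tongs [(0.77, [0.411, -0.191, -0.001], [366.0, 268.0])]
top tongs_left [(0.6, [0.411, -0.176, -0.0], [360.0, 268.0])]
top tongs_right [(0.56, [0.414, -0.198, 0.001], [369.0, 267.0]), (0.41, [0.604, 0.203, 0.058], [205.0, 186.0])]
top tongs_grip [(0.73, [0.522, -0.161, 0.015], [354.0, 222.0])]
top tongs_tips [(0.7, [0.594, -0.142, 0.02], [346.0, 193.0])]
top copper_holder_mid [(0.64, [0.604, 0.201, 0.057], [206.0, 186.0])]
top cleco_3 [(0.65, [0.605, 0.207, 0.05], [203.0, 186.0]), (0.56, [0.612, 0.282, 0.046], [172.0, 183.0]), (0.53, [0.589, 0.1
[... 592 characters left out ...]
.019], [243.0, 186.0]), (0.48, [0.594, -0.145, 0.017], [228.0, 203.0])]
scene tongs_tips [(0.86, [0.593, -0.146, 0.017], [228.0, 203.0]), (0.53, [0.616, 0.282, 0.049], [317.0, 304.0])]
scene copper_holder_mid [(0.58, [0.603, 0.207, 0.054], [302.0, 280.0]), (0.51, [0.591, 0.133, 0.051], [288.0, 260.0])]
scene cleco_3 [(0.64, [0.591, 0.133, 0.052], [288.0, 259.0]), (0.6, [0.604, 0.211, 0.052], [303.0, 282.0]), (0.42, [0.614, 0.281, 0.049], [317.0, 303.0])]
scene rack [(0.84, [0.598, 0.204, 0.002], [302.0, 287.0]), (0.73, [0.384, 0.066, -0.001], [324.0, 214.0])]
scene oil_bottle [(0.62, [0.685, -0.046, -0.002], [224.0, 245.0])]
scene masking_tape [(0.84, [0.697, -0.214, 0.002], [188.0, 210.0])]
```

```bash
ls pics
```

```text
scene0.png
top0.png
```

View pics/top0.png

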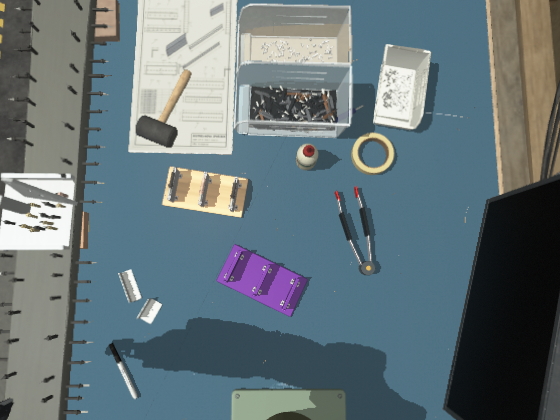

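View pics/scene0.png

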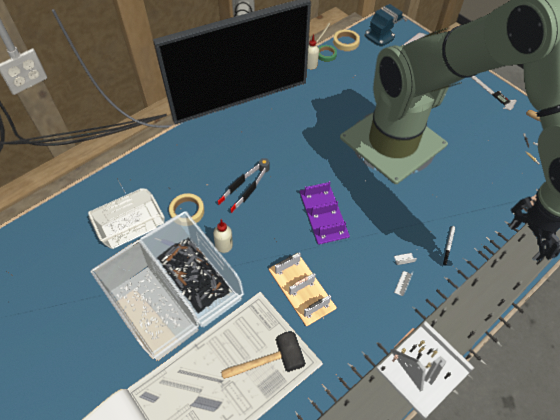

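The top view shows the plywood rack at (206,190), the purple look-alike at (262,280), and the tongs with the pivot at (368,268) and tips near (347,190). I'll enlarge the rack to find the copper holder.

Run:
```python
import cv2,numpy as np
a=cv2.imread("pics/top0.png")[155:225,155:255];b=cv2.imread("pics/scene0.png")[245:330,260:345]
cv2.imwrite("pics/crop.png",np.hstack([cv2.resize(a,(400,280),interpolation=2),cv2.resize(b,(280,280),interpolation=2)]))
```

```text
(no output)
```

View pics/crop.png

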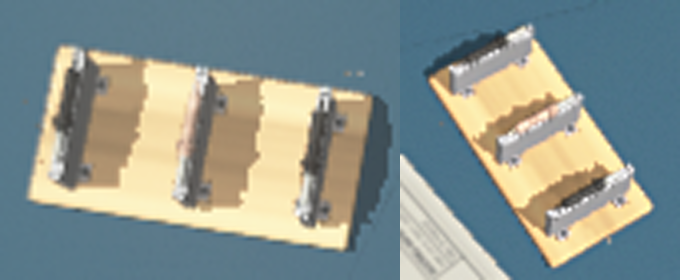

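The middle holder of the plywood rack is pinkish: top crop (193,140), scene crop (540,120). The two outer ones are black. Networks and picture agree on about (0.604, 0.205, 0.056), so I'm moving above the tongs.

>>> arm_command([
  [[1,2.4,-5,0,2.4],[1,2.4,-5,0,2.4],[1,2.4,-5,0,2.4],[1,2.4,-5,0,2.4],[1,2.4,-5,0,2.4],[1,2.4,-5,0,2.4],[1,2.4,-5,0,2.4],[1,2.4,-5,0,2.4],[1,2.4,-5,0,2.4],[1,2.4,-5,0,2.4]],
], force=30)

```text
t: 2.35
eef_pos: [0.4268, 0.0422, 0.4048]
ee_rot: [-0.045, 0.999, 0.0, 0.0]
contact_force: [0.6, 0.9, 0.1]
opening: 0.998
grip_force: 0.0
```

>>> arm_command([
  [[1,2.4,-5,0,2.4],[1,2.4,-5,0,2.4],[1,2.4,-5,0,2.4],[1,1,-4,0,2.4],[1,0,0,0,0],[1,0,0,0,0]],
])

```text
t: 3.1
eef_pos: [0.5081, -0.1455, 0.4047]
ee_rot: [-0.128, 0.992, 0.0, 0.0]
contact_force: [-0.0, -0.3, 0.3]
opening: 0.998
grip_force: 0.0
```

```bash
cat >> h.py <<'E'
from scipy.spatial.transform import Rotation as Ro
def wrist():
    s=robot.get_state();p=optics.get_image("wrist");T=np.eye(4)
    T[:3,:3]=Ro.from_quat(s["ee_rot"]).as_matrix();T[:3,3]=s["eef_pos"]
    M=np.linalg.inv(T@p["hand_eye"]);p["R"],p["t"]=M[:3,:3],M[:3,3];return s,p
def yline(s):
    y=Ro.from_quat(s["ee_rot"]).as_matrix()[:,1];return np.degrees(np.arctan2(y[1],y[0]))
E
python3 - <<'E'
from h import *
s,p=wrist();print(s["t"],s["eef_pos"],yline(s),s["opening"],s["joint_positions"])
cv2.imwrite("pics/w1.png",p["pixels"])
for o in ["tongs","tongs_left","tongs_right","tongs_grip","tongs_tips"]:
    print(o,[(round(r["score"],2),np.round(r["location"],3).tolist(),np.round(proj(p,r["location"])).tolist()) for r in nets.tip_of(o,p)])
E
```

```text
3.1 [ 0.5081249  -0.14551891  0.40466251] 104.70824414437763 0.9978885916185951 [ 0.40297392  0.64999147 -0.33869115  1.64879479  0.26179216  0.88785967
  1.78954332]
tongs [(0.9, [0.414, -0.188, -0.0], [270.0, 91.0])]
tongs_left []
tongs_right []
tongs_grip []
tongs_tips []
```

View pics/w1.png

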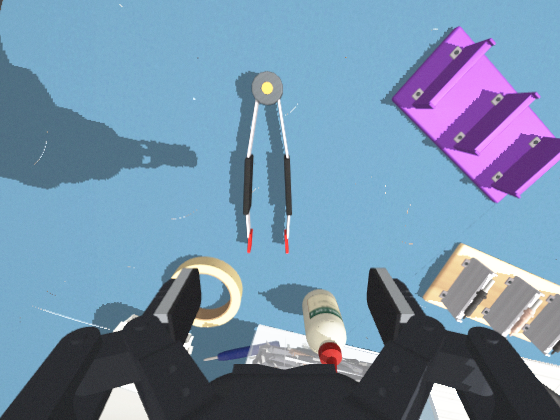

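The wrist picture shows the tongs: head top at (267,88), grips at (249,185) and (288,185), red tips at (250,240) and (287,240). I'll fit their pose from the pixels.

Run:
```python
from h import *
s,p=wrist();im=p["pixels"].astype(int);b,g,r=im[...,0],im[...,1],im[...,2]
m=((r>140)&(g<90)&(b<90)).astype(np.uint8);n,l,st,c=cv2.connectedComponentsWithStats(m)
T=[]
for i in range(1,n):
    if st[i,4]>40 and c[i][1]<280: T.append(ray(p,c[i],.028));print(st[i],c[i],T[-1])
k=((im.max(2)<60)).astype(np.uint8);k[:130]=0;k[235:]=0;n,l,st,c=cv2.connectedComponentsWithStats(k)
for i in range(1,n):
    if st[i,4]>150: print("grip",st[i],c[i],ray(p,c[i],.036))
h=ray(p,(267.5,88),.038);print("head",h)
t=np.mean(T,0);d=t-h;yaw=np.arctan2(d[1],d[0]);print(np.degrees(yaw),np.hypot(*d[:2]))
print("grip est",h[:2]+.110*np.array([np.cos(yaw),np.sin(yaw)]))
```

```text
[248 229   5  23  65] [249.63076923 240.76923077] [ 0.59667744 -0.16940376  0.028     ]
[284 230   4  23  46] [285.91304348 241.76086957] [ 0.58608046 -0.12362575  0.028     ]
head [ 0.41300221 -0.18987387  0.038     ]
13.6622637869327 0.18357089995389442
grip est [ 0.51988975 -0.16389207]
```

>>> arm_command([
  [[1,1.2,-1.8,-4,-0.8],[1,0,0,-5,0],[1,0,0,-5,0],[1,0,0,-4,0],[1,0,0,-2.8,0],[1,0,0,-2,0],[0.75,0,0,0,0],[0.7,0,0,0,0],[0.7,0,0,0,0]],
], force=30)

```text
t: 4.58
eef_pos: [0.5204, -0.164, 0.1776]
ee_rot: [-0.121, 0.993, -0.0, 0.001]
contact_force: [0.1, 0.2, 0.5]
opening: 0.701
grip_force: 0.3
```

>>> arm_command([
  [[0.63,0,0,0,0],[0.63,0,0,0,0],[0.63,0,0,0,0]],
])

```text
t: 4.95
eef_pos: [0.5205, -0.1641, 0.1777]
ee_rot: [-0.121, 0.993, -0.0, 0.001]
contact_force: [-1.0, 1.2, 10.5]
opening: 0.636
grip_force: 11.9
```

>>> arm_command([
  [[0.57,0,0,0,0],[0.57,0,0,0,0],[0.57,0,0,0,0]],
])

```text
t: 5.32
eef_pos: [0.5206, -0.164, 0.1779]
ee_rot: [-0.121, 0.993, -0.0, 0.001]
contact_force: [-1.8, 1.6, 15.5]
opening: 0.577
grip_force: 14.1
```

Run:
```python
from h import *
s,p=wrist();print(s["t"],s["eef_pos"],yline(s),s["opening"],s["grip_force"],s["contact_force"])
cv2.imwrite("pics/w2.png",p["pixels"])
```

```text
5.325 [ 0.52058133 -0.16403685  0.17794245] 103.90430183448228 0.5773675229443652 14.106899927299992 [-1.82154938  1.60327382 15.45493408]
```

View pics/w2.png

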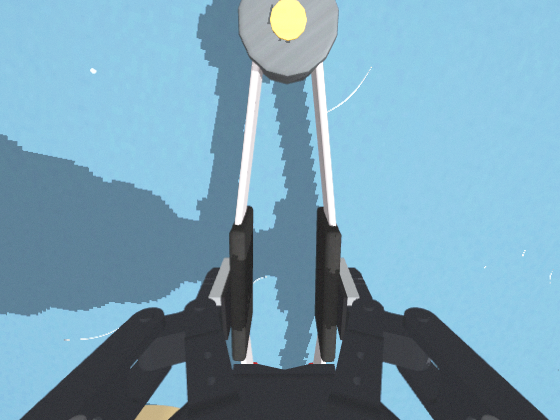

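The head sits centred at (288,20), with both pads flat on the black grips at (240,290) and (328,290). The grip is good, so I'll lift and carry the tongs over the rack.

>>> arm_command([
  [[0.57,0,0,1,0],[0.55,0,0,3,0],[0.55,0,0,4,0],[0.55,0,0,4,0],[0.55,0,0,4,0]],
])

```text
t: 6.0
eef_pos: [0.5199, -0.164, 0.3387]
ee_rot: [-0.121, 0.993, -0.0, 0.0]
contact_force: [-0.1, -0.4, -0.8]
opening: 0.557
grip_force: 10.0
```

>>> arm_command([
  [[0.55,0,2,0,-2.2],[0.55,0,4,0,-2.2],[0.55,0,4,0,-2.2],[0.55,0,4,0,-2.2],[0.55,0,5,0,-2.2],[0.55,0,5,0,-2.2],[0.55,0,4,0,-2.2],[0.55,0,4,0,-2.2],[0.55,0,4,0,-2.2],[0.55,0.7,2,0,-2.2]],
])

```text
t: 7.25
eef_pos: [0.5265, 0.2182, 0.3374]
ee_rot: [0.07, 0.998, 0.001, -0.0]
contact_force: [-0.3, -0.4, -0.6]
opening: 0.556
grip_force: 10.0
```

>>> arm_command([
  [[0.55,0,0,0,0],[0.55,0,0,0,0]],
])

```text
t: 7.5
eef_pos: [0.5271, 0.2152, 0.337]
ee_rot: [0.071, 0.998, -0.0, 0.0]
contact_force: [-0.5, 0.1, -1.3]
opening: 0.551
grip_force: 10.0
```

Run:
```python
from h import *
s=robot.get_state();print(s["t"],s["eef_pos"],yline(s),s["opening"],s["grip_force"])
for n in ("top","scene"):
    p=optics.get_image(n);cv2.imwrite(f"pics/{n}3.png",p["pixels"])
    for o in ["tongs","tongs_tips","tongs_grip","copper_holder_mid","cleco_3","rack"]:
        print(n,o,[(round(r["score"],2),np.round(r["location"],3).tolist(),np.round(proj(p,r["location"])).tolist()) for r in nets.tip_of(o,p)])
a=cv2.imread("pics/top3.png")[140:300,120:330];b=cv2.imread("pics/scene3.png")[170:340,220:430]
cv2.imwrite("pics/c3.png",np.hstack([cv2.resize(a,(400,400)),cv2.resize(b,(400,400))]))
```

```text
7.5 [0.52711816 0.21518282 0.33699885] 81.89768568892227 0.5512227162705419 9.961068034172058
top tongs []
top tongs_tips [(0.46, [0.6, 0.206, 0.175], [194.0, 176.0])]
top tongs_grip []
top copper_holder_mid [(0.61, [0.606, 0.204, 0.056], [204.0, 185.0])]
top cleco_3 [(0.66, [0.584, 0.132, 0.045], [235.0, 195.0]), (0.56, [0.6, 0.211, 0.05], [202.0, 188.0])]
top rack [(0.96, [0.597, 0.21, -0.005], [205.0, 193.0]), (0.78, [0.38, 0.062, 0.002], [264.0, 281.0])]
scene tongs [(0.83, [0.417, 0.23, 0.156], [362.0, 229.0])]
scene tongs_tips [(0.71, [0.601, 0.202, 0.177], [303.0, 257.0]), (0.5, [0.602, 0.206, 0.054], [302.0, 280.0])]
scene tongs_grip [(0.8, [0.526, 0.213, 0.176], [328.0, 244.0])]
scene copper_holder_mid [(0.59, [0.602, 0.205, 0.056], [302.0, 279.0]), (0.41, [0.6, 0.206, 0.002], [302.0, 287.0])]
scene cleco_3 [(0.57, [0.588, 0.134, 0.052], [289.0, 259.0]), (0.49, [0.615, 0.279, 0.048], [316.0, 303.0]), (0.47, [0.603, 0.208, 0.05], [302.0, 281.0])]
scene rack [(0.82, [0.601, 0.206, 0.001], [302.0, 288.0]), (0.74, [0.382, 0.067, -0.001], [325.0, 214.0]), (0.22, [0.683, -0.048, -0.003], [224.0, 244.0])]
```

View pics/c3.png

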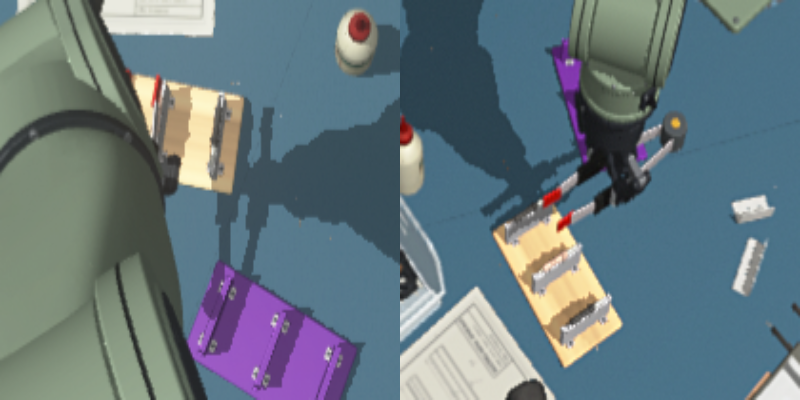

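The tongs hang level over the rack with the red tips open, at scene crop (550,198) and (565,222). The tips measure (0.601, 0.204, 0.176) and the holder (0.603, 0.206), so only a small correction is needed before going down partway.

>>> arm_command([
  [[0.55,0.1,0.3,-3,-1],[0.55,0,0,-3,0],[0.55,0,0,-2.1,0],[0.55,0,0,0,0],[0.55,0,0,0,0]],
])

```text
t: 8.82
eef_pos: [0.5284, 0.2191, 0.2565]
ee_rot: [0.079, 0.997, 0.0, 0.0]
contact_force: [0.3, 0.2, -1.0]
opening: 0.555
grip_force: 10.0
```

Run:
```python
from h import *
s=robot.get_state();print(s["t"],s["eef_pos"],yline(s),s["opening"],s["grip_force"])
p=optics.get_image("scene");im=p["pixels"];i=im.astype(int)
m=((i[...,2]>120)&(i[...,1]<80)&(i[...,0]<80)).astype(np.uint8);m[:, :240]=0;m[:,360:]=0
n,l,st,c=cv2.connectedComponentsWithStats(m);z=s["eef_pos"][2]-.160
for k in range(1,n):
    if st[k,4]>5: print(st[k],c[k],ray(p,c[k],z))
for o in ["tongs_tips","copper_holder_mid"]:
    print(o,[(round(r["score"],2),np.round(r["location"],3).tolist()) for r in nets.tip_of(o,p)])
cv2.imwrite("pics/c4.png",cv2.resize(im[220:330,250:360],(600,600),interpolation=2))
```

```text
8.825 [0.52841203 0.2190872  0.25654386] 80.90039690088722 0.5546614719705303 9.967679679393768
[310  40   6   5  18] [313.  42.] [-0.04932621 -0.47304024  0.09654386]
[295 266   9   7  30] [298.93333333 268.76666667] [0.60193168 0.19038639 0.09654386]
[301 275   8   8  28] [304.64285714 278.5       ] [0.60915849 0.22137304 0.09654386]
tongs_tips [(0.74, [0.603, 0.209, 0.047]), (0.56, [0.602, 0.206, 0.099]), (0.52, [0.696, -0.212, 0.002])]
copper_holder_mid [(0.47, [0.603, 0.206, 0.058])]
```

View pics/c4.png

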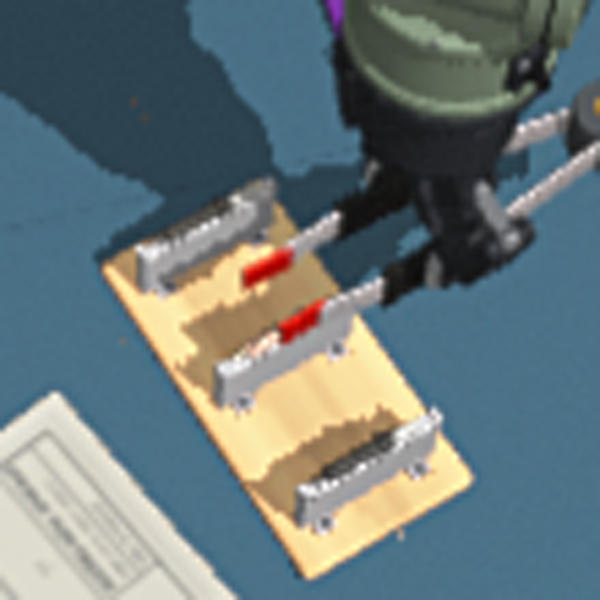

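The tip midpoint measures (0.605, 0.206) and the holder (0.603, 0.206). The tips, at (268,266) and (303,318) in the crop, straddle the middle rib's line, so I'll go down.

>>> arm_command([
  [[0.55,0,0,-1,0],[0.55,0,0,-1,0],[0.55,0,0,-1,0],[0.55,0,0,-1,0],[0.55,0,0,0,0],[0.55,0,0,0,0]],
])

```text
t: 9.72
eef_pos: [0.5283, 0.219, 0.2158]
ee_rot: [0.079, 0.997, -0.0, 0.0]
contact_force: [0.3, 0.4, -1.0]
opening: 0.549
grip_force: 10.0
```

Run:
```python
from h import *
s=robot.get_state();print(s["t"],s["eef_pos"],s["contact_force"])
p=optics.get_image("scene");im=p["pixels"]
print([(round(r["score"],2),np.round(r["location"],3).tolist()) for r in nets.tip_of("tongs_tips",p)])
cv2.imwrite("pics/c5.png",cv2.resize(im[230:320,260:350],(600,600),interpolation=2))
```

```text
9.725 [0.5282647  0.2190406  0.21580058] [ 0.31835883  0.4087461  -1.01025063]
[(0.56, [0.599, 0.207, 0.053])]
```

View pics/c5.png

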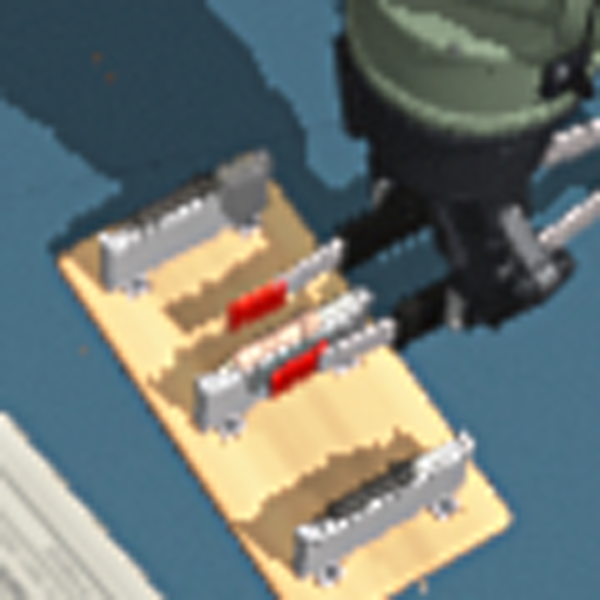

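The red tips at (257,303) and (298,368) sit on either side of the copper body at (275,340). I'll close gradually at 35 N.

>>> arm_command([
  [[0.5,0,0,0,0],[0.46,0,0,0,0],[0.43,0,0,0,0],[0.38,0,0,0,0],[0.3,0,0,0,0],[0.2,0,0,0,0],[0.2,0,0,0,0],[0.2,0,0,0,0]],
], force=35)

```text
t: 10.82
eef_pos: [0.5282, 0.219, 0.2157]
ee_rot: [0.079, 0.997, -0.0, 0.0]
contact_force: [-0.3, 0.4, 0.5]
opening: 0.426
grip_force: 37.8
```

Opening 0.426 is about 36 mm, which fits the tips being on the holder. Lifting slowly.

>>> arm_command([
  [[0.2,0,0,0.5,0],[0.2,0,0,1,0],[0.2,0,0,1.5,0],[0.2,0,0,2,0],[0.2,0,0,2,0],[0.2,0,0,2,0],[0.2,0,0,2,0],[0.2,0,0,1.5,0],[0.2,0,0,1,0],[0.2,0,0,0.5,0]],
])

```text
t: 12.08
eef_pos: [0.5282, 0.219, 0.3561]
ee_rot: [0.079, 0.997, -0.0, 0.0]
contact_force: [-0.4, 0.2, -1.5]
opening: 0.425
grip_force: 37.4
```

>>> arm_command([
  [[0.2,0,0,0,0],[0.2,0,0,0,0],[0.2,0,0,0,0],[0.2,0,0,0,0],[0.2,0,0,0,0],[0.2,0,0,0,0]],
])

```text
t: 12.82
eef_pos: [0.5282, 0.219, 0.3557]
ee_rot: [0.079, 0.997, -0.0, -0.0]
contact_force: [-0.3, -0.1, -1.1]
opening: 0.422
grip_force: 37.4
```

Run:
```python
from h import *
s=robot.get_state();print(s["t"],s["eef_pos"],s["opening"],s["grip_force"])
p=optics.get_image("scene");im=p["pixels"]
for o in ["copper_holder_mid","cleco_3","tongs_tips"]:print(o,[(round(r["score"],2),np.round(r["location"],3).tolist()) for r in nets.tip_of(o,p)])
cv2.imwrite("pics/c6.png",cv2.resize(im[215:325,250:360],(600,600),interpolation=2))
```

```text
12.825 [0.5282034  0.21900253 0.35565036] 0.42207547471674084 37.41027653217316
copper_holder_mid [(0.61, [0.606, 0.202, 0.193]), (0.18, [0.604, 0.208, 0.187])]
cleco_3 [(0.63, [0.591, 0.134, 0.05]), (0.55, [0.615, 0.279, 0.048]), (0.45, [0.604, 0.207, 0.19])]
tongs_tips [(0.71, [0.6, 0.207, 0.004]), (0.68, [0.601, 0.205, 0.19])]
```

View pics/c6.png

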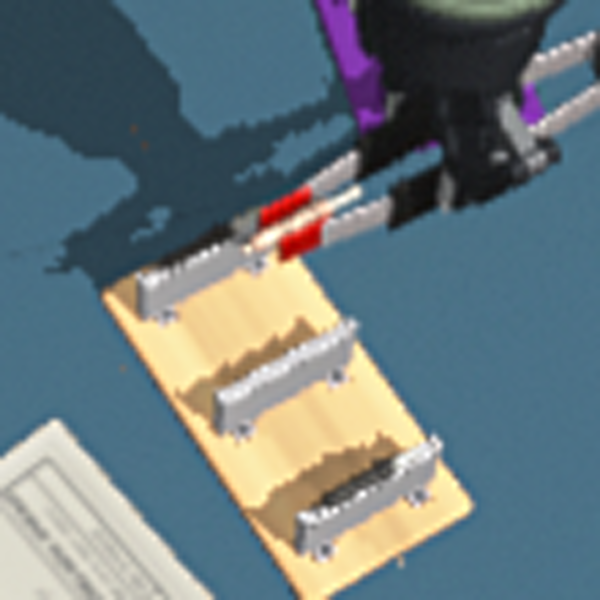

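The copper holder is clamped between the red tips at (300,220) in the crop, at z ≈ 0.19, which is about 13 cm up. The middle rib is empty and both black holders are still in place, so I'm handing in.

```bash
python3 -c "
from h import *
print(order.close_job())"
```

```text
the job is handed in; nothing more can be done
None
```

The copper-coloured holder is held still in the tongs about 13–14 cm above its rib on the rack, both black holders are still on their ribs, and the job is handed in at about 13 s of the 48 s allowed.

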